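Nest the praline cutters on their storage bases

TASK

Put the pastry cutters away: nest the three round raspberry-red ones on the round storage base and the two square teal ones on the square storage base, in each set the smallest first, over the peg, and each larger one over those already there, until every cutter stands flat on its base. Leave the steel piping nozzle and the loose praline on the slab where they are.

Things in the scene. Friction and masses are not known exactly. Their poses are not given: they have to be found in the camera images.
- round_small: Small round pastry cutter, a raspberry-red plastic ring of 30 mm outer diameter (25 mm inside). Wall 2.5 mm, 40 mm high, with a rim 5 mm high round the top edge that stands out 1 mm. Origin at the centre of the lower edge, z up. Open at top and bottom. It stands upright on the marble slab (slab top at z = 0.025).
- round_medium: Medium round pastry cutter, a raspberry-red plastic ring of 50 mm outer diameter (45 mm inside). Wall 2.5 mm, 40 mm high, with a rim 5 mm high round the top edge that stands out 1 mm. Origin at the centre of the lower edge, z up. Open at top and bottom. It stands upright on the marble slab (slab top at z = 0.025).
- round_large: Large round pastry cutter, a raspberry-red plastic ring of 68 mm outer diameter (63 mm inside). Wall 2.5 mm, 40 mm high, with a rim 5 mm high round the top edge that stands out 1 mm. Origin at the centre of the lower edge, z up. Open at top and bottom. It stands upright on the marble slab (slab top at z = 0.025).
- square_small: Small square pastry cutter, a teal plastic square tube, 38 x 38 mm outside (33 mm inside), x and y axes square to its flat sides. Wall 2.5 mm, 40 mm high, with a rim 5 mm high round the top edge that stands out 1 mm. Origin at the centre of the lower edge, z up. Open at top and bottom. It stands upright on the marble slab (slab top at z = 0.025).
- square_large: Large square pastry cutter, a teal plastic square tube, 62 x 62 mm outside (57 mm inside), x and y axes square to its flat sides. Wall 2.5 mm, 40 mm high, with a rim 5 mm high round the top edge that stands out 1 mm. Origin at the centre of the lower edge, z up. Open at top and bottom. It stands upright on the marble slab (slab top at z = 0.025).
- round_base: Round storage base, fixed: a dark grey disc of 88 mm diameter, 6 mm thick, with a raspberry-red round peg of 14 mm diameter at its centre, whose top is 18 mm above the underside. Origin at the centre of the underside, on the slab; cutters stand on the disc, 6 mm above the origin.
- square_base: Square storage base, fixed: a dark grey plate 80 x 80 mm, 6 mm thick, with a teal square peg of 22 x 22 mm at its centre, whose top is 18 mm above the underside. Its x and y axes run along the sides of plate and peg. Origin at the centre of the underside, on the slab; cutters stand on the plate, 6 mm above the origin.
- piping_nozzle: Steel piping nozzle, a cone standing upright on the slab, 19 mm wide at its foot, 33 mm high, loose and light. Origin at the centre of its underside. To be left alone.
- praline: Loose dark brown chocolate praline, 25 x 25 x 16 mm, lying on the slab. Origin at the centre of its underside. To be left alone.

How it is judged:
By the outcome, as a careful person would: the job done as asked, in the order asked, and still so for the second after the job is handed in, with the robot touching nothing.
It also fails if it takes over 99 s, if anything falls off the work surface, if the arm or the gripper's body presses on something with over 40 N, if the wrist force passes 120 N, or if a joint passes its speed limit or range.

ROBOT

A 7-joint arm with a two-finger parallel gripper is mounted at the origin on a cart in front of the work surface, level with it; the furniture and walls round the work are solid. World frame = base frame: x ahead of the robot, y to its left, z up, the work surface at z = 0. Lengths are in m, angles in rad, forces in N, time in s.
With the tool pointing down it reaches from about 0.35 to 0.9 m from the base axis. Payload 8.1 kg.
Tool frame: the origin (TCP) lies at the very end of the fingers, on their centre line; the grasp point (between the pads) lies 19 mm behind it; z points along the fingers, x is the direction in which the jaws open and shut, and the axes are right-handed (so a half turn about z gives the same grasp; the last joint's range is limited). The gripper opens to 92 mm and grips with 3 to 60 N. Pads are 19 mm wide; open, the fingers measure 130 mm over their backs; the gripper's body (75 mm by 190 mm) begins 47 mm behind the grasp point.
Start: joints at [-1.261, 0.434, 0.025, 1.573, -0.012, 1.134, -0.075], TCP at [0.251, 0.573, 0.202] pointing down, gripper open.
Joint ranges: [-2.62, 2.62], [-0.44, 2.09], [-1.27, 1.32], [0.08, 2.57], [-1.32, 4.46], [0.12, 2], [-2.74, 2.74]. Speed limits (rad/s): [2.22, 2.22, 3.01, 3.01, 3.14, 3.14, 3.14].

INTERFACE

Orientations are given as a rotation vector (axis times angle).
In Python, from cell import status, viewer, arm gives the robot as it stands.
- The arm moves only by the tool jog_arm, never from a script. Its argument "commands" is text: rows parted by semicolons, each of 7 numbers parted by spaces: the closure, from -1 (fully open) to 1 (shut), then the shift along the world's x, y, z normalised to -1 to 1, where 1 is 0.3 m, then the turn, a rotation vector about the world's x, y, z normalised to -1 to 1, where 1 is 2 pi rad. In form: jaw dx dy dz wx wy wz; .... A call has exactly 5 rows; each row shifts and turns the commanded pose from where the row before left it; what a row does not reach is not made up. A row lasts 1/10 s, in which the tool goes at most 50 mm and 8.59 degrees, less where a joint would pass 70% of its speed; a pose out of reach is approached as far as the arm can. A call with a number of a shift or a turn outside -1 to 1 is refused whole. A call with a gripper value outside its range is refused whole. The fingers move at their own pace and stop on an object; "force" is the grip in N (left out, the last holds). Time passes only in rows, so rows that do not move let the fingers close, or fill a call up. It gives the time, the measured TCP pose, the force and the opening at its end, in the units of the state.
- status.observe(): the state, without advancing time (a new reading comes with each control period).
- viewer.get_image(name): name is "scene" or "side" or "wrist"; returns a dict with "pixels" (420x560x3 uint8, red, green, blue), "z_map" (420x560 float32, m along the optical axis (not along the pixel's ray), 0 where there is no reading), "camera_matrix" (3x3 intrinsics, pixels), "R" (3x3) and "t" (3): a world point X has camera coordinates R X + t. Camera axes: x right, y down, z forward; pixel columns grow to the right and rows downward; lengths in m; the calibration is good to about 2 mm. A picture is of the moment at which its call begins.
- arm.sign_off(): hands the job in, once; it reports no verdict.
The state is a dict: "clock": time; "joints": joint angles; "dq": joint speeds; "joint_efforts": joint torques, N m; "position": TCP position; "ee_rot": TCP orientation; "force": force on the tool from outside, world axes, zero at the start; "ft_torque": the same for the moment, N m; "width": opening from 0.0 (shut) to 1.0 (fully open).
Only numpy, scipy, OpenCV 4.12 (cv2) and the standard library are available. Lean on these libraries where they do the work, as an engineer would, in place of code of your own. Each camera call takes 0.05 s, during which the arm holds its last target. There are 200 camera calls.

## Working session

There is one attempt and no reset: what is moved stays moved. The work goes in short steps, Python scripts to look and compute and a tool call to move; the robot and the scene stay as the last step left them, time stands still between calls to the robot, and variables do not carry over. Pictures are saved under pics/ and viewed, about 12 in all and at most 16, crops included, and the job is handed in when it is done.

Besides the shell and the picture viewer there is one more tool, called after "Emit:" as name(argument=value, ...) on one line, values as JSON. jog_arm: Moves the arm, as the interface text tells. Scaled input: -1 to 1 covers 0.3 m each way for a shift and 2 pi rad each way for a turn. Its arguments: {"type":"object","properties":{"commands":{"type":"string"},"force":{"type":"number"}},"required":["commands"]}

```bash
mkdir -p pics; ls
cat > h.py <<'E'
import numpy as np, cv2
from cell import status, viewer, arm
def grab(n,save=None):
    d=viewer.get_image(n)
    if save: cv2.imwrite(f'pics/{save}.png',d['pixels'][:,:,::-1])
    return d
def ray(d,uv,z):
    K,R,t=np.array(d['camera_matrix']),np.array(d['R']),np.array(d['t'])
    uv=np.atleast_2d(uv).astype(float)
    r=(np.linalg.inv(K)@np.c_[uv,np.ones(len(uv))].T).T@R
    c=-R.T@t
    return c+r*((z-c[2])/r[:,2])[:,None]
def cloud(d):
    z=d['z_map'];v,u=np.indices(z.shape)
    K,R,t=np.array(d['camera_matrix']),np.array(d['R']),np.array(d['t'])
    p=np.stack([(u-K[0,2])*z/K[0,0],(v-K[1,2])*z/K[1,1],z],-1)
    return (p-t)@R
E
python3 - <<'E'
from h import *
s=status.observe();print({k:np.round(v,3) for k,v in s.items()})
ims=[]
for n in ['scene','side','wrist']:
    d=grab(n,n+'0');np.savez(f'{n}0.npz',**d)
    print(n,np.round(-np.array(d['R']).T@d['t'],3),np.round(d['R'],2).tolist(),np.round(d['camera_matrix'],0).tolist())
E
```

```text
pics
{'clock': np.float64(0.0), 'joints': array([-1.261,  0.435,  0.025,  1.574, -0.012,  1.134, -0.075]), 'dq': array([-0.001,  0.001,  0.001, -0.001,  0.001,  0.001,  0.002]), 'joint_efforts': array([ 1.0000e-03, -6.6785e+01,  9.8500e-01, -3.1445e+01, -6.1000e-02,
        4.3000e-02,  0.0000e+00]), 'position': array([0.251, 0.572, 0.201]), 'ee_rot': array([ 2.629e+00,  1.718e+00, -2.000e-03]), 'force': array([-0.425,  0.978, -0.11 ]), 'ft_torque': array([-0.047, -0.074,  0.032]), 'width': np.float64(0.997)}
scene [ 0.105 -0.899  0.496] [[0.82, -0.57, -0.0], [-0.26, -0.38, -0.89], [0.5, 0.73, -0.46]] [[486.0, 0.0, 285.0], [0.0, 486.0, 212.0], [0.0, 0.0, 1.0]]
side [ 0.496 -0.997  0.449] [[1.0, -0.07, 0.01], [-0.02, -0.44, -0.9], [0.07, 0.89, -0.44]] [[502.0, 0.0, 279.0], [0.0, 502.0, 211.0], [0.0, 0.0, 1.0]]
wrist [0.185 0.599 0.383] [[0.4, 0.92, -0.0], [0.88, -0.39, 0.26], [0.24, -0.11, -0.96]] [[304.0, 0.0, 280.0], [0.0, 304.0, 214.0], [0.0, 0.0, 1.0]]
```

View pics/scene0.png

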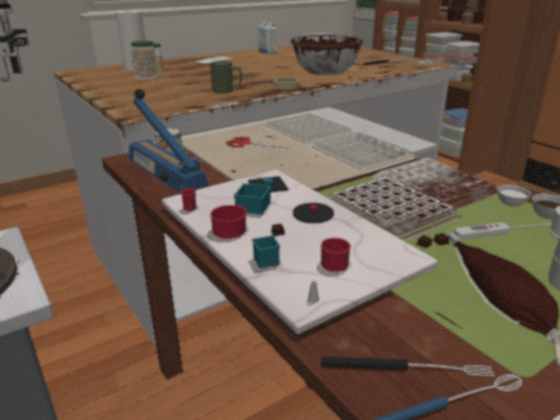

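View pics/side0.png

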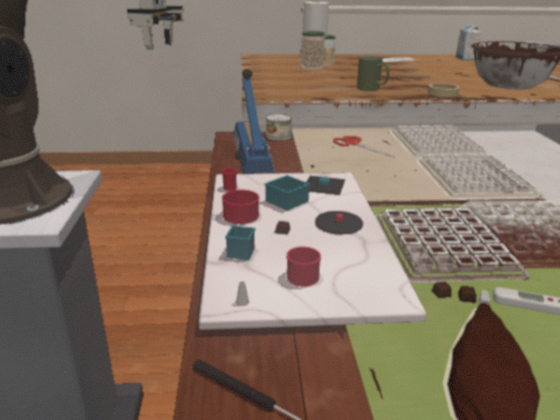

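Run:
```python
from h import *
for n in ['scene','side']:
    d=dict(np.load(n+'0.npz'));P=cloud(d);hsv=cv2.cvtColor(d['pixels'],cv2.COLOR_RGB2HSV)
    H,S,V=[hsv[...,i].astype(int) for i in range(3)]
    for nm,m in [('red',((H>160)|(H<4))&(S>120)&(V>60)),('teal',(H>80)&(H<100)&(S>100)&(V>50)),('dark',(V<75)&(S<80)),('brown',(H<20)&(S>80)&(V<110)&(V>20))]:
        c,l,st,ce=cv2.connectedComponentsWithStats(m.astype(np.uint8))
        for i in range(1,c):
            if st[i,4]<60: continue
            q=P[(l==i)&(d['z_map']>0)]
            if len(q)==0: continue
            top=q[q[:,2]>np.percentile(q[:,2],97)-.006]
            lo,hi=top.min(0),top.max(0)
            print(n,nm,st[i].tolist(),'topz',np.round(np.percentile(q[:,2],97),3),'bbox mid',np.round((lo+hi)/2,3)[:2],'ext',np.round(hi-lo,3)[:2])
```

```text
scene red [227, 138, 23, 8, 118] topz 0.018 bbox mid [0.778 0.319] ext [0.074 0.073]
scene red [181, 188, 14, 23, 242] topz 0.064 bbox mid [ 0.462 -0.022] ext [0.03  0.033]
scene red [212, 205, 34, 33, 946] topz 0.064 bbox mid [ 0.485 -0.154] ext [0.069 0.07 ]
scene red [322, 239, 28, 32, 773] topz 0.064 bbox mid [ 0.576 -0.364] ext [0.049 0.051]
scene teal [235, 178, 39, 35, 845] topz 0.064 bbox mid [ 0.577 -0.095] ext [0.083 0.085]
scene teal [254, 236, 24, 31, 607] topz 0.064 bbox mid [ 0.485 -0.289] ext [0.047 0.044]
scene dark [0, 0, 11, 9, 75] topz 0.411 bbox mid [0.271 0.554] ext [0.015 0.019]
scene dark [0, 29, 28, 24, 341] topz 0.334 bbox mid [0.276 0.559] ext [0.08  0.173]
scene dark [132, 42, 28, 5, 79] topz 0.217 bbox mid [0.763 1.015] ext [0.082 0.043]
scene dark [295, 44, 63, 30, 677] topz 0.193 bbox mid [1.366 0.66 ] ext [0.188 0.167]
scene dark [9, 56, 13, 17, 144] topz 0.27 bbox mid [0.269 0.616] ext [0.018 0.01 ]
scene dark [211, 63, 23, 30, 527] topz 0.177 bbox mid [0.905 0.658] ext [0.075 0.084]
scene dark [135, 90, 9, 10, 69] topz 0.201 bbox mid [0.503 0.337] ext
[... 4833 characters left out ...]
 [536, 231, 16, 11, 72] topz 0.024 bbox mid [ 1.022 -0.25 ] ext [0.024 0.038]
side brown [434, 283, 17, 14, 172] topz 0.018 bbox mid [ 0.789 -0.389] ext [0.021 0.021]
side brown [459, 287, 17, 15, 200] topz 0.018 bbox mid [ 0.823 -0.402] ext [0.022 0.024]
side brown [449, 304, 90, 116, 7342] topz 0.046 bbox mid [ 0.777 -0.586] ext [0.076 0.115]
side brown [314, 359, 9, 32, 103] topz 0.001 bbox mid [ 0.58  -0.539] ext [0.009 0.052]
side brown [337, 371, 13, 21, 103] topz 0.001 bbox mid [ 0.609 -0.552] ext [0.013 0.034]
side brown [354, 383, 16, 32, 159] topz 0.001 bbox mid [ 0.625 -0.579] ext [0.012 0.048]
side brown [316, 407, 16, 13, 86] topz 0.001 bbox mid [ 0.578 -0.598] ext [0.016 0.018]
```

The scene view shows round_small at px (188,199), round_large (229,221), round_medium (335,254), square_large (254,195), square_small (266,250), the round base (313,212), the square base behind (270,184), the praline (278,229) and the nozzle (313,292). The side view agrees. First I'll move to an overhead wrist view.

Emit:
jog_arm(commands="-1 0.02 -0.06 0.07 0 0 0.0065;-1 0.02 -0.06 0.07 0 0 0.0065;-1 0.02 -0.06 0.07 0 0 0.0065;-1 0.02 -0.06 0.07 0 0 0.0065;-1 0.02 -0.06 0.07 0 0 0.0065", force=15)

```text
clock: 0.65
position: [0.2809, 0.4815, 0.3071]
ee_rot: [2.439, 1.98, -0.001]
force: [0.1, 0.1, 0.7]
width: 0.996
```

Emit:
jog_arm(commands="-1 0.055 -0.15 0 0 0 0.0065;-1 0.055 -0.15 0 0 0 0.0065;-1 0.055 -0.15 0 0 0 0.0065;-1 0.055 -0.15 0 0 0 0.0065;-1 0.055 -0.15 0 0 0 0.0065")

```text
clock: 1.15
position: [0.3635, 0.2555, 0.3065]
ee_rot: [-2.224, -2.218, -0.0]
force: [2.1, 0.3, 1.0]
width: 1.002
```

Emit:
jog_arm(commands="-1 0.055 -0.15 0 0 0 0;-1 0.055 -0.15 0 0 0 0;-1 0.055 -0.15 0 0 0 0;-1 0.055 -0.15 0 0 0 0;-1 0.055 -0.15 0 0 0 0")

```text
clock: 1.65
position: [0.4459, 0.0305, 0.3067]
ee_rot: [-2.226, -2.217, -0.001]
force: [-0.7, 1.0, -0.7]
width: 0.999
```

Emit:
jog_arm(commands="-1 0.055 -0.15 0 0 0 0;-1 0.055 -0.15 0 0 0 0;-1 0.055 -0.15 0 0 0 0;-1 0.03 -0.1 0 0 0 0;-1 0 0 0 0 0 0")

```text
clock: 2.15
position: [0.5042, -0.1376, 0.3063]
ee_rot: [2.233, 2.208, -0.003]
force: [-0.6, -0.3, -0.5]
width: 1.0
```

Run:
```python
from h import *
d=grab('wrist','w1');np.savez('w1.npz',**d)
s=status.observe();print(np.round(s['position'],3),np.round(s['ee_rot'],3))
```

```text
[ 0.504 -0.135  0.306] [ 2.231e+00  2.212e+00 -2.000e-03]
```

View pics/w1.png

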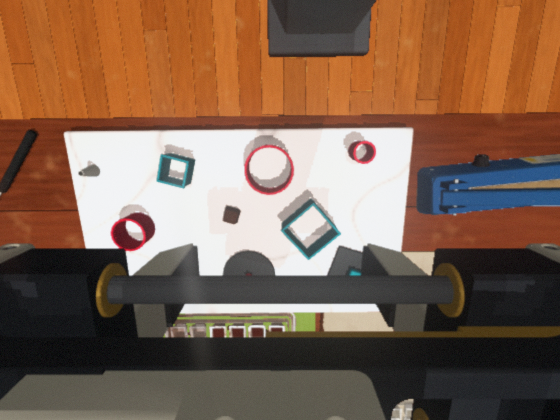

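The wrist view shows everything: small ring (362,152), large ring (269,169), medium ring (133,231), small square (176,170), large square (311,229), praline (231,214), nozzle (90,170), with the bases partly hidden behind the fingers at (250,265) and (350,265).

Run:
```python
from h import *
def masks(d):
    hsv=cv2.cvtColor(d['pixels'],cv2.COLOR_RGB2HSV);H,S,V=[hsv[...,i].astype(int) for i in range(3)]
    return ((H>160)|(H<4))&(S>120)&(V>50),(H>80)&(H<100)&(S>90)&(V>40)
d=dict(np.load('w1.npz'));P=cloud(d);r,t=masks(d)
G={'rs':(.462,-.022,r,.035),'rl':(.485,-.154,r,.055),'rm':(.576,-.364,r,.045),'ss':(.485,-.289,t,.045),'sl':(.577,-.095,t,.06)}
for k,(x,y,m,R) in G.items():
    s=m&(np.hypot(P[...,0]-x,P[...,1]-y)<R)&(P[...,2]>.058)&(P[...,2]<.075)
    q=P[s];
    (cx,cy),(w,h),a=cv2.minAreaRect((q[:,:2]*1000).astype(np.float32))
    v,u=np.nonzero(s);qq=ray(d,np.c_[u,v],.0645)[:,:2]*1000
    b=cv2.minAreaRect(qq.astype(np.float32))
    print(k,len(q),'rect',np.round([cx,cy,w,h,a],1),'ray',np.round([*b[0],*b[1],b[2]],1),'z',np.round(np.median(q[:,2]),4))
for n in ['scene','side']:
    d=dict(np.load(n+'0.npz'));P=cloud(d);r,t=masks(d)
    for k,m,x,y in [('rbase',r,.662,-.196),('sbase',t,.662,-.045)]:
        s=m&(np.hypot(P[...,0]-x,P[...,1]-y)<.035)&(P[...,2]<.055)
        q=P[s]*1000
        print(n,k,'peg',len(q), q.min(0).round(),q.max(0).round())
    V=d['pixels'].max(-1)
    s=(V<85)&(np.hypot(P[...,0]-.66,P[...,1]+.045)<.07)&(P[...,2]<.035)&(P[...,2]>.028)
    q=P[s]*1000;print(n,'plate',cv2.minAreaRect(q[:,:2].astype(np.float32)))
    s=(np.hypot(P[...,0]-.662,P[...,1]+.196)<.06)&(P[...,2]<.035)&(P[...,2]>.0285)&(V<85)
    q=P[s]*1000;print(n,'disc',cv2.minEnclosingCircle(q[:,:2].astype(np.float32)))
    s=(P[...,2]>.035)&(P[...,2]<.06)&(np.hypot(P[...,0]-.49,P[...,1]+.4)<.06)&~t&~r
    print(n,'nozzle',np.round(P[s].mean(0),3))
```

```text
rs 156 rect [462.7 -24.4  29.8  30.4  12.6] ray [462.9 -24.5  29.9  30.1   3. ] z 0.0639
rl 317 rect [ 486.  -155.8   66.7   67.5   43.3] ray [ 485.9 -155.9   66.6   67.3   44.8] z 0.064
rm 296 rect [ 578.9 -365.1   49.7   50.2   63.2] ray [ 578.  -364.7   49.9   51.9   18.2] z 0.0634
ss 248 rect [ 485.6 -290.5   39.3   39.6   74.9] ray [ 485.5 -289.7   39.5   39.4   74.9] z 0.0639
sl 317 rect [577.  -95.8  64.3  62.8  40.7] ray [576.6 -96.   63.1  63.   40.6] z 0.064
scene rbase peg 44 [ 655. -198.   29.] [ 685. -167.   43.]
scene sbase peg 76 [646. -54.  30.] [678. -12.  43.]
scene plate ((649.7659301757812, -35.07057189941406), (109.76577758789062, 85.45281982421875), 68.57595825195312)
scene disc ((662.1712036132812, -194.2205810546875), 42.94169616699219)
scene nozzle [ 0.485 -0.423  0.046]
side rbase peg 32 [ 660. -201.   34.] [ 671. -189.   44.]
side sbase peg 28 [655. -34.  39.] [672. -16.  43.]
side plate ((663.7357788085938, -24.043006896972656), (76.32366180419922, 73.24855041503906), 72.14765930175781)
side disc ((664.637451171875, -196.89028930664062), 42.254249572753906)
side nozzle [ 0.489 -0.427  0.046]
```

Emit:
jog_arm(commands="-1 -0.0273 0.073 -0.133 0 0 0;-1 -0.0273 0.073 -0.133 0 0 0;-1 -0.0273 0.073 -0.133 0 0 0;-1 -0.0273 0.073 -0.133 0 0 0;-1 -0.0273 0.073 -0.133 0 0 0", force=15)

```text
clock: 2.7
position: [0.4623, -0.0205, 0.1059]
ee_rot: [-2.224, -2.218, -0.002]
force: [0.9, 1.4, -0.0]
width: 1.001
```

Emit:
jog_arm(commands="-1 0 -0.013 -0.12 0 0 0;-1 0 0 -0.08 0 0 0;-1 0 0 -0.04 0 0 0;-1 0 0 0 0 0 0;0.3 0 0 0 0 0 0")

```text
clock: 3.2
position: [0.4638, -0.0265, 0.0358]
ee_rot: [2.226, 2.217, 0.001]
force: [0.6, -0.3, -0.2]
width: 0.951
```

Emit:
jog_arm(commands="1 0 0 0 0 0 0;1 0 0 0 0 0 0;1 0 0 0 0 0 0;1 0 0 0 0 0 0;1 0 0 0 0 0 0")

```text
clock: 3.7
position: [0.4634, -0.0269, 0.0352]
ee_rot: [2.226, 2.216, 0.001]
force: [0.5, 0.3, -0.5]
width: 0.524
```

Emit:
jog_arm(commands="1 0 0 0 0 0 0;1 0 0 0 0 0 0;1 0 0 0 0 0 0;1 0 0 0 0 0 0;1 0 0 0.1 0 0 0")

```text
clock: 4.2
position: [0.461, -0.0269, 0.063]
ee_rot: [-2.224, -2.214, 0.007]
force: [1.0, 0.3, 0.6]
width: 0.327
```

Emit:
jog_arm(commands="1 0 0 0.14 0 0 0;1 0.1 -0.084 0.07 0 0 0;1 0.113 -0.095 0 0 0 0;1 0.113 -0.095 0 0 0 0;1 0.113 -0.095 0 0 0 0")

```text
clock: 4.7
position: [0.5963, -0.1384, 0.1282]
ee_rot: [2.225, 2.217, 0.001]
force: [0.7, 1.1, -0.6]
width: 0.329
```

Emit:
jog_arm(commands="1 0.113 -0.095 0 0 0 0;1 0.113 -0.095 0 0 0 0;1 0 0 -0.05 0 0 0;1 0 0 0 0 0 0;1 0 0 0 0 0 0")

```text
clock: 5.2
position: [0.6616, -0.1935, 0.1122]
ee_rot: [-2.224, -2.215, 0.001]
force: [0.3, -0.8, 0.5]
width: 0.328
```

Run:
```python
from h import *
s=status.observe();print(np.round(s['position'],4),s['force'].round(1))
d=grab('wrist','w2');np.savez('w2.npz',**d)
d2=grab('side');np.savez('s2.npz',**d2)
a=cv2.resize(d['pixels'],(400,300));b=cv2.resize(d2['pixels'][100:320,190:420],(400,383))[:300]
cv2.imwrite('pics/w2c.png',np.hstack([a,b])[:,:,::-1])
```

```text
[ 0.6616 -0.1935  0.1122] [ 0.3 -0.8  0.5]
```

View pics/w2c.png

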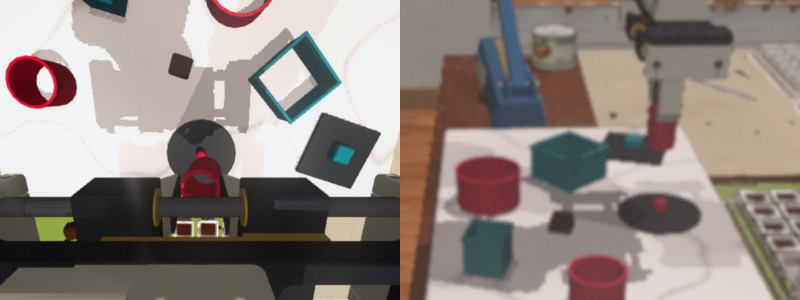

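The small ring is held upright above the disc (left panel about (200,180)). The square base and peg are fully visible at about (340,150). I'll measure both bases here.

Run:
```python
from h import *
d=dict(np.load('w2.npz'));P=cloud(d)
px=d['pixels'].astype(int);hsv=cv2.cvtColor(d['pixels'],cv2.COLOR_RGB2HSV);H,S,V=[hsv[...,i].astype(int) for i in range(3)]
s=(np.hypot(P[...,0]-.664,P[...,1]+.03)<.07)&(P[...,2]>.028)&(P[...,2]<.05)
q=P[s]*1000;print('plate',len(q),cv2.minAreaRect(q[:,:2].astype(np.float32)))
s2=s&(P[...,2]>.038);q=P[s2]*1000;print('peg',len(q),cv2.minAreaRect(q[:,:2].astype(np.float32)),q[:,:2].mean(0))
s=(np.hypot(P[...,0]-.663,P[...,1]+.195)<.055)&(P[...,2]>.0285)&(P[...,2]<.034)
q=P[s]*1000;h=cv2.convexHull(q[:,:2].astype(np.float32))[:,0]
# circle fit on outer hull pts, x<663 side
h=h[np.hypot(*(h-[663,-195]).T)>36]
A=np.c_[2*h,np.ones(len(h))];c=np.linalg.lstsq(A,(h**2).sum(1),rcond=None)[0];print('disc',c[:2],np.sqrt(c[2]+c[0]**2+c[1]**2),len(h))
# held cutter
s=((H>160)|(H<4))&(S>120)&(V>50)&(np.hypot(P[...,0]-.662,P[...,1]+.195)<.04)&(P[...,2]>.08)
q=P[s]*1000;print('cutter',q.min(0).round(),q.max(0).round())
```

```text
plate 7508 ((663.0261840820312, -21.61695098876953), (81.27689361572266, 79.89178466796875), 71.6385726928711)
peg 638 ((662.9410400390625, -21.864761352539062), (22.41962242126465, 21.97650718688965), 71.71870422363281) [662.50119851 -22.95144077]
disc [ 663.4293436  -194.45472366] 42.90969743437198 49
cutter [ 630. -211.  101.] [ 674. -176.  216.]
```

Emit:
jog_arm(commands="1 0.005 -0.003 -0.09 0 0 0;1 0 0 -0.08 0 0 0;1 0 0 -0.04 0 0 0;1 0 0 -0.023 0 0 0;1 0 0 0 0 0 0")

```text
clock: 5.8
position: [0.6641, -0.1951, 0.0431]
ee_rot: [-2.226, -2.216, 0.0]
force: [0.4, -0.8, -0.2]
width: 0.336
```

Emit:
jog_arm(commands="1 0 0 -0.006 0 0 0;1 0 0 0 0 0 0;-1 0 0 0 0 0 0;-1 0 0 0 0 0 0;-1 0 0 0 0 0 0")

```text
clock: 6.3
position: [0.6645, -0.1956, 0.0416]
ee_rot: [2.226, 2.216, 0.0]
force: [0.3, -0.6, -0.3]
width: 0.542
```

Emit:
jog_arm(commands="-1 0 0 0.1 0 0 0;-1 0 0 0.13 0 0 0;-1 -0.04 -0.08 0.07 0 0 0;-1 -0.08 -0.135 0 0 0 0;-1 -0.08 -0.135 0 0 0 0")

```text
clock: 6.8
position: [0.6047, -0.3011, 0.1326]
ee_rot: [2.222, 2.218, 0.002]
force: [-0.2, -0.6, -0.7]
width: 0.967
```

Run:
```python
from h import *
s=status.observe();print(np.round(s['position'],4),s['force'].round(1))
d=grab('side');P=cloud(d)
hsv=cv2.cvtColor(d['pixels'],cv2.COLOR_RGB2HSV);H,S,V=[hsv[...,i].astype(int) for i in range(3)]
r=((H>160)|(H<4))&(S>120)&(V>50)
s=r&(np.hypot(P[...,0]-.663,P[...,1]+.195)<.04)
q=P[s]*1000;print('small',len(q),np.percentile(q,[1,99],axis=0).round())
```

```text
[ 0.6047 -0.3011  0.1326] [-0.2 -0.6 -0.7]
small 303 [[ 652. -209.   34.]
 [ 676. -178.   70.]]
```

Emit:
jog_arm(commands="-1 -0.044 -0.107 -0.05 0 0 0;-1 -0.044 -0.107 -0.05 0 0 0;-1 0 0 -0.11 0 0 0;-1 0 0 -0.085 0 0 0;-1 0 0 -0.03 0 0 0")

```text
clock: 7.35
position: [0.5764, -0.3637, 0.0311]
ee_rot: [-2.224, -2.213, 0.001]
force: [1.3, 0.7, 0.3]
width: 0.999
```

Emit:
jog_arm(commands="1 0 0 0 0 0 0;1 0 0 0 0 0 0;1 0 0 0 0 0 0;1 0 0 0 0 0 0;1 0 0 0 0 0 0")

```text
clock: 7.85
position: [0.5784, -0.3648, 0.0348]
ee_rot: [2.225, 2.216, 0.001]
force: [0.0, -0.1, -1.3]
width: 0.615
```

Emit:
jog_arm(commands="1 0 0 0 0 0 0;1 0 0 0 0 0 0;1 0 0 0.1 0 0 0;1 0 0 0.14 0 0 0;1 0 0 0.05 0 0 0")

```text
clock: 8.35
position: [0.5793, -0.3662, 0.1248]
ee_rot: [2.223, 2.213, 0.002]
force: [0.1, -0.5, 0.4]
width: 0.555
```

Emit:
jog_arm(commands="1 0.071 0.142 0 0 0 0;1 0.071 0.142 0 0 0 0;1 0.071 0.142 0 0 0 0;1 0.071 0.142 0 0 0 0;1 0 0 0 0 0 0")

```text
clock: 8.85
position: [0.667, -0.1835, 0.1196]
ee_rot: [-2.211, -2.227, -0.007]
force: [-0.4, 1.6, -1.2]
width: 0.551
```

Run:
```python
from h import *
s=status.observe();print(np.round(s['position'],4))
d=grab('side');P=cloud(d)
hsv=cv2.cvtColor(d['pixels'],cv2.COLOR_RGB2HSV);H,S,V=[hsv[...,i].astype(int) for i in range(3)]
r=((H>160)|(H<4))&(S>120)&(V>50)
s=r&(np.hypot(P[...,0]-.663,P[...,1]+.195)<.05)
for a,b in [(.03,.08),(.09,.18)]:
    q=P[s&(P[...,2]>a)&(P[...,2]<b)]*1000;print(len(q),np.percentile(q,[1,99],axis=0).round())
cv2.imwrite('pics/m1.png',cv2.resize(d['pixels'][120:330,180:460],(560,420))[:,:,::-1])
```

```text
[ 0.667  -0.1835  0.1196]
305 [[ 652. -209.   34.]
 [ 675. -178.   70.]]
467 [[ 646. -211.  112.]
 [ 686. -162.  149.]]
```

View pics/m1.png

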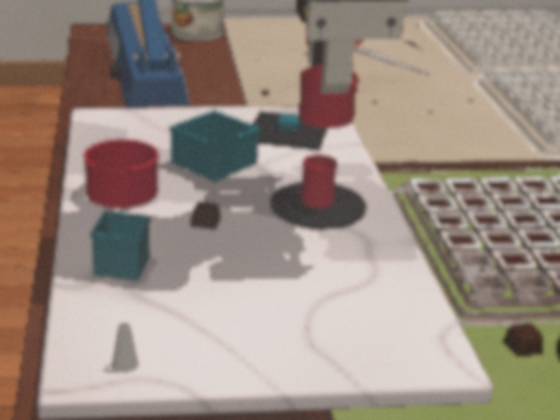

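The small ring stands on the peg (319,180) and the medium is held above it. The TCP was still settling from the stop, so I'll lower part way and read again.

Emit:
jog_arm(commands="1 0 0 -0.03 0 0 0;1 0 0 -0.03 0 0 0;1 0 0 0 0 0 0;1 0 0 0 0 0 0;1 0 0 0 0 0 0")

```text
clock: 9.4
position: [0.663, -0.1951, 0.103]
ee_rot: [2.227, 2.215, 0.0]
force: [0.4, 0.1, -0.2]
width: 0.552
```

Emit:
jog_arm(commands="1 0 0.002 -0.06 0 0 0;1 0 0 -0.06 0 0 0;1 0 0 -0.05 0 0 0;1 0 0 -0.03 0 0 0;1 0 0 -0.007 0 0 0")

```text
clock: 9.9
position: [0.6627, -0.1937, 0.0404]
ee_rot: [-2.226, -2.216, 0.001]
force: [-3.7, 1.6, 8.7]
width: 0.553
```

Emit:
jog_arm(commands="1 0 0 0 0 0 0;-1 0 0 0 0 0 0;-1 0 0 0 0 0 0;-1 0 0 0 0 0 0;-1 0 0 0 0 0 0")

```text
clock: 10.4
position: [0.6632, -0.1937, 0.0409]
ee_rot: [2.226, 2.216, 0.0]
force: [-0.3, -0.5, 0.1]
width: 0.855
```

Emit:
jog_arm(commands="-1 0 0 0.06 0 0 0;-1 0 0 0.12 0 0 0;-1 -0.05 0 0.12 0 0 0;-1 -0.13 0.02 0.03 0 0 0;-1 -0.13 0.03 0 0 0 0")

```text
clock: 10.9
position: [0.5705, -0.1798, 0.1418]
ee_rot: [2.224, 2.213, 0.003]
force: [-0.1, 0.1, -0.2]
width: 0.995
```

Run:
```python
from h import *
s=status.observe();print(np.round(s['position'],4),s['force'].round(1))
d=grab('side');P=cloud(d)
hsv=cv2.cvtColor(d['pixels'],cv2.COLOR_RGB2HSV);H,S,V=[hsv[...,i].astype(int) for i in range(3)]
r=((H>160)|(H<4))&(S>120)&(V>50)
s=r&(np.hypot(P[...,0]-.663,P[...,1]+.195)<.05)&(P[...,2]<.1)
q=P[s]*1000;print(len(q),np.percentile(q,[1,99],axis=0).round())
```

```text
[ 0.5705 -0.1798  0.1418] [-0.1  0.1 -0.2]
600 [[ 643. -222.   34.]
 [ 686. -172.   71.]]
```

Emit:
jog_arm(commands="-1 -0.11 0.03 -0.02 0 0 0;-1 -0.11 0.03 -0.02 0 0 0;-1 -0.06 0.016 -0.05 0 0 0;-1 0 0 -0.03 0 0 0;-1 0 0 -0.02 0 0 0")

```text
clock: 11.45
position: [0.4868, -0.1558, 0.0975]
ee_rot: [2.226, 2.216, 0.001]
force: [0.4, 0.2, 0.2]
width: 0.995
```

Run:
```python
from h import *
s=status.observe();print(np.round(s['position'],4),s['force'].round(1))
d=grab('wrist','w3');P=cloud(d)
hsv=cv2.cvtColor(d['pixels'],cv2.COLOR_RGB2HSV);H,S,V=[hsv[...,i].astype(int) for i in range(3)]
r=((H>160)|(H<4))&(S>120)&(V>50)
s=r&(np.hypot(P[...,0]-.486,P[...,1]+.156)<.05)&(P[...,2]<.075)&(P[...,2]>.058)
q=P[s]*1000;print(len(q),q.min(0).round(),q.max(0).round())
```

```text
[ 0.4868 -0.1558  0.0975] [0.4 0.2 0.2]
1391 [ 451. -190.   58.] [ 521. -122.   66.]
```

Centred: ring at (486,-156). Descend, grip and lift.

Emit:
jog_arm(commands="-1 0 0 -0.09 0 0 0;-1 0 0 -0.08 0 0 0;-1 0 0 -0.038 0 0 0;0.3 0 0 0 0 0 0;1 0 0 0 0 0 0")

```text
clock: 12.0
position: [0.4869, -0.1564, 0.0358]
ee_rot: [2.226, 2.216, 0.0]
force: [0.6, -0.4, -0.0]
width: 0.873
```

Emit:
jog_arm(commands="1 0 0 0 0 0 0;1 0 0 0 0 0 0;1 0 0 0 0 0 0;1 0 0 0.03 0 0 0;1 0 0 0.07 0 0 0")

```text
clock: 12.5
position: [0.4848, -0.1555, 0.0651]
ee_rot: [-2.225, -2.215, 0.003]
force: [-0.3, 0.2, -0.7]
width: 0.747
```

Emit:
jog_arm(commands="1 0.03 0 0.12 0 0 0;1 0.1 -0.02 0.08 0 0 0;1 0.12 -0.03 0 0 0 0;1 0.12 -0.03 0 0 0 0;1 0.11 -0.025 0 0 0 0")

```text
clock: 13.0
position: [0.6316, -0.1876, 0.1265]
ee_rot: [2.226, 2.216, 0.001]
force: [0.8, 0.1, -0.5]
width: 0.744
```

Emit:
jog_arm(commands="1 0.07 -0.015 0 0 0 0;1 0.04 -0.01 0 0 0 0;1 0 0 -0.02 0 0 0;1 0 0 0 0 0 0;1 0 0 0 0 0 0")

```text
clock: 13.5
position: [0.6619, -0.1947, 0.1193]
ee_rot: [-2.226, -2.215, 0.001]
force: [0.0, -0.8, -0.0]
width: 0.749
```

Run:
```python
from h import *
s=status.observe();print(np.round(s['position'],4))
d=grab('side');P=cloud(d)
hsv=cv2.cvtColor(d['pixels'],cv2.COLOR_RGB2HSV);H,S,V=[hsv[...,i].astype(int) for i in range(3)]
r=((H>160)|(H<4))&(S>120)&(V>50)
s=r&(np.hypot(P[...,0]-.663,P[...,1]+.195)<.06)
for a,b in [(.03,.08),(.09,.18)]:
    q=P[s&(P[...,2]>a)&(P[...,2]<b)]*1000;print(len(q),np.percentile(q,[1,99],axis=0).round())
```

```text
[ 0.6619 -0.1947  0.1193]
677 [[ 642. -222.   33.]
 [ 687. -174.   71.]]
843 [[ 630. -231.  110.]
 [ 693. -163.  147.]]
```

Emit:
jog_arm(commands="1 0.007 -0.003 -0.04 0 0 0;1 0 0 -0.06 0 0 0;1 0 0 -0.06 0 0 0;1 0 0 -0.05 0 0 0;1 0 0 -0.03 0 0 0")

```text
clock: 14.05
position: [0.6643, -0.1954, 0.0455]
ee_rot: [-2.225, -2.215, 0.001]
force: [0.0, -1.0, -0.4]
width: 0.746
```

Emit:
jog_arm(commands="1 0 0 -0.015 0 0 0;1 0 0 -0.006 0 0 0;1 0 0 0 0 0 0;-1 0 0 0 0 0 0;-1 0 0 0 0 0 0")

```text
clock: 14.55
position: [0.6657, -0.196, 0.0415]
ee_rot: [2.226, 2.216, 0.001]
force: [0.2, 0.4, 0.9]
width: 0.878
```

Emit:
jog_arm(commands="-1 0 0 0 0 0 0;-1 0 0 0.04 0 0 0;-1 0 0 0.12 0 0 0;-1 0 0 0.13 0 0 0;-1 -0.08 -0.04 0.06 0 0 0")

```text
clock: 15.05
position: [0.6455, -0.206, 0.1502]
ee_rot: [2.218, 2.218, 0.007]
force: [0.6, -0.9, -0.2]
width: 1.001
```

Run:
```python
from h import *
s=status.observe();print(np.round(s['position'],4),s['force'].round(1))
d=grab('side');P=cloud(d)
hsv=cv2.cvtColor(d['pixels'],cv2.COLOR_RGB2HSV);H,S,V=[hsv[...,i].astype(int) for i in range(3)]
r=((H>160)|(H<4))&(S>120)&(V>50)
s=r&(np.hypot(P[...,0]-.663,P[...,1]+.195)<.05)&(P[...,2]<.1)
q=P[s]*1000;print(len(q),np.percentile(q,[1,99],axis=0).round())
cv2.imwrite('pics/l1.png',cv2.resize(d['pixels'][120:330,180:460],(560,420))[:,:,::-1])
```

```text
[ 0.6455 -0.206   0.1502] [ 0.6 -0.9 -0.2]
1036 [[ 634. -232.   33.]
 [ 694. -166.   71.]]
```

View pics/l1.png

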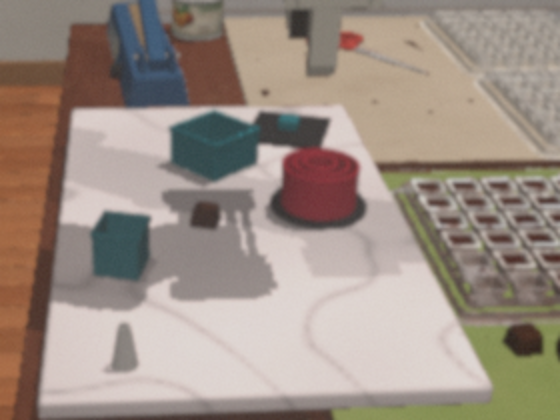

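All three rounds are nested on the round base (319,185), and praline and nozzle are untouched. Next is the small square, turning −15° to match it.

Emit:
jog_arm(commands="-1 -0.13 -0.068 0 0 0 -0.0105;-1 -0.13 -0.068 0 0 0 -0.0105;-1 -0.13 -0.068 0 0 0 -0.0105;-1 -0.09 -0.047 -0.05 0 0 -0.0102;-1 -0.04 -0.022 -0.05 0 0 0")

```text
clock: 15.6
position: [0.4824, -0.2921, 0.1171]
ee_rot: [2.502, 1.898, 0.0]
force: [-0.2, -0.6, 0.2]
width: 1.0
```

Emit:
jog_arm(commands="-1 0 0 -0.05 0 0 0;-1 0 0 -0.03 0 0 0;-1 0 0 0 0 0 0;-1 0 0 0 0 0 0;-1 0 0 0 0 0 0")

```text
clock: 16.1
position: [0.4859, -0.2898, 0.0927]
ee_rot: [2.496, 1.907, 0.001]
force: [0.1, -0.5, -0.2]
width: 0.995
```

Run:
```python
from h import *
from scipy.spatial.transform import Rotation as R
s=status.observe();print(np.round(s['position'],4),s['force'].round(1)); x=R.from_rotvec(s['ee_rot']).as_matrix()[:,0];print('yaw',np.degrees(np.arctan2(x[1],x[0])))
d=grab('wrist');P=cloud(d)
hsv=cv2.cvtColor(d['pixels'],cv2.COLOR_RGB2HSV);H,S,V=[hsv[...,i].astype(int) for i in range(3)]
t=(H>80)&(H<100)&(S>90)&(V>40)
s=t&(np.hypot(P[...,0]-.486,P[...,1]+.29)<.05)&(P[...,2]<.075)&(P[...,2]>.06)
q=P[s]*1000;print(len(q),cv2.minAreaRect(q[:,:2].astype(np.float32)))
```

```text
[ 0.4859 -0.2898  0.0927] [ 0.1 -0.5 -0.2]
yaw 74.76516272483518
679 ((485.76141357421875, -290.79638671875), (38.57314682006836, 39.61939239501953), 75.24906921386719)
```

Emit:
jog_arm(commands="-1 0 -0.003 -0.08 0 0 0;-1 0 0 -0.07 0 0 0;-1 0 0 -0.042 0 0 0;0.3 0 0 0 0 0 0;1 0 0 0 0 0 0")

```text
clock: 16.65
position: [0.4855, -0.2909, 0.0349]
ee_rot: [2.497, 1.906, 0.0]
force: [-1.1, 0.3, -0.1]
width: 0.872
```

Emit:
jog_arm(commands="1 0 0 0 0 0 0;1 0 0 0 0 0 0;1 0 0 0 0 0 0;1 0 0 0 0 0 0;1 0 0 0 0 0 0")

```text
clock: 17.15
position: [0.4853, -0.2905, 0.0346]
ee_rot: [2.497, 1.907, 0.0]
force: [-0.2, 0.8, -0.1]
width: 0.435
```

Emit:
jog_arm(commands="1 0 0 0 0 0 0;1 0 0 0 0 0 0;1 0 0 0.05 0 0 0;1 0 0 0.12 0 0 0;1 0 0 0.13 0 0 0")

```text
clock: 17.65
position: [0.4842, -0.2902, 0.1245]
ee_rot: [-2.495, -1.905, 0.003]
force: [0.7, -0.2, -0.4]
width: 0.429
```

Emit:
jog_arm(commands="1 0.047 0.072 0 0 0 -0.002;1 0.079 0.119 0 0 0 -0.002;1 0.079 0.119 0 0 0 -0.002;1 0.079 0.119 0 0 0 -0.0026;1 0.079 0.119 0 0 0 0")

```text
clock: 18.15
position: [0.5947, -0.1246, 0.1244]
ee_rot: [-2.548, -1.838, 0.0]
force: [0.8, -0.9, 0.0]
width: 0.435
```

Emit:
jog_arm(commands="1 0.079 0.119 0 0 0 0;1 0.079 0.12 0 0 0 0;1 0.047 0.072 0 0 0 0;1 0.024 0.036 0 0 0 0;1 0 0 -0.03 0 0 0")

```text
clock: 18.65
position: [0.664, -0.0207, 0.1157]
ee_rot: [2.544, 1.841, 0.002]
force: [0.3, 0.3, -1.4]
width: 0.428
```

Emit:
jog_arm(commands="1 0 0 -0.03 0 0 0;1 0 0 0 0 0 0;1 0 0 0 0 0 0;1 0 0 0 0 0 0;1 0 0 0 0 0 0")

```text
clock: 19.15
position: [0.6629, -0.0227, 0.1069]
ee_rot: [2.548, 1.837, 0.001]
force: [1.0, -0.5, -0.8]
width: 0.433
```

Run:
```python
from h import *
from scipy.spatial.transform import Rotation as R
s=status.observe();print(np.round(s['position'],4),s['force'].round(1)); x=R.from_rotvec(s['ee_rot']).as_matrix()[:,0];print('yaw',np.degrees(np.arctan2(x[1],x[0])))
d=grab('side');P=cloud(d)
hsv=cv2.cvtColor(d['pixels'],cv2.COLOR_RGB2HSV);H,S,V=[hsv[...,i].astype(int) for i in range(3)]
t=(H>80)&(H<100)&(S>90)&(V>40)
s=t&(np.hypot(P[...,0]-.663,P[...,1]+.022)<.05)&(P[...,2]>.08)
q=P[s]*1000;print(len(q),np.percentile(q,[1,99],axis=0).round())
```

```text
[ 0.6629 -0.0227  0.1069] [ 1.  -0.5 -0.8]
yaw 71.59360944922526
59 [[645. -49. 103.]
 [682. -10. 136.]]
```

Emit:
jog_arm(commands="1 0 0 -0.05 0 0 0;1 0 0 -0.06 0 0 0;1 0 0 -0.06 0 0 0;1 0 0 -0.035 0 0 0;1 0 0 -0.014 0 0 0")

```text
clock: 19.7
position: [0.6618, -0.0219, 0.04]
ee_rot: [-2.546, -1.838, 0.002]
force: [-8.5, 3.3, 23.4]
width: 0.434
```

Emit:
jog_arm(commands="1 0 0 0 0 0 0;1 0 0 0 0 0 0;-0.35 0 0 0 0 0 0;-0.35 0 0 0 0 0 0;-0.35 0 0 0 0 0 0")

```text
clock: 20.2
position: [0.6629, -0.0221, 0.0408]
ee_rot: [2.547, 1.839, 0.0]
force: [-0.1, 0.8, 0.8]
width: 0.638
```

Emit:
jog_arm(commands="-0.35 0 0 0 0 0 0;-0.35 0 0 0.05 0 0 0;-0.35 0 0 0.13 0 0 0;-0.35 0 0 0.13 0 0 0;-1 0 0 0.06 0 0 0")

```text
clock: 20.7
position: [0.6646, -0.0228, 0.1568]
ee_rot: [2.545, 1.836, 0.007]
force: [0.4, -0.9, -0.0]
width: 0.723
```

Run:
```python
from h import *
s=status.observe();print(np.round(s['position'],4),s['force'].round(1))
d2=grab('wrist')
for n,d in [('side',grab('side')),('wrist',d2)]:
    P=cloud(d)
    hsv=cv2.cvtColor(d['pixels'],cv2.COLOR_RGB2HSV);H,S,V=[hsv[...,i].astype(int) for i in range(3)]
    t=(H>80)&(H<100)&(S>90)&(V>40)
    for k,x,y in [('ss',.663,-.022),('sl',.577,-.096)]:
        s=t&(np.hypot(P[...,0]-x,P[...,1]-y)<.047)&(P[...,2]>.06)&(P[...,2]<.08)
        q=P[s]*1000
        if len(q): print(n,k,len(q),np.percentile(q[:,2],[1,99]).round(),cv2.minAreaRect(q[:,:2].astype(np.float32)))
cv2.imwrite('pics/q1.png',d2['pixels'][:,:,::-1])
```

```text
[ 0.6646 -0.0228  0.1568] [ 0.4 -0.9 -0. ]
side ss 19 [60. 70.] ((664.5211181640625, -26.071197509765625), (40.233428955078125, 31.050447463989258), 74.4473648071289)
side sl 8 [60. 64.] ((573.8108520507812, -102.412109375), (48.66719055175781, 58.25486373901367), 44.04573059082031)
wrist ss 651 [62. 72.] ((662.1740112304688, -24.043001174926758), (39.757450103759766, 39.55487823486328), 71.30850219726562)
wrist sl 1035 [60. 66.] ((577.2936401367188, -95.47422790527344), (63.75403594970703, 63.68223190307617), 40.87015151977539)
```

View pics/q1.png

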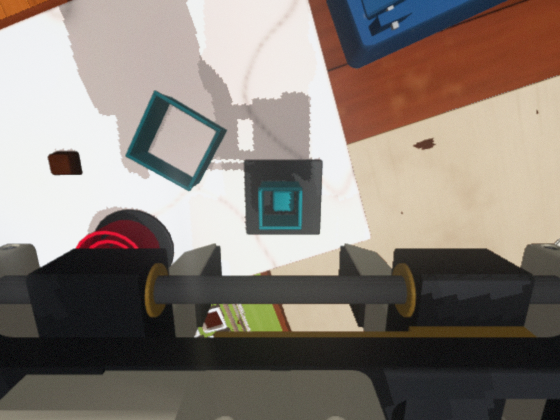

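Small square sits on its peg (280,205), flat and aligned, and the large square is at (176,140). I'll turn +59° over the large square so the fingers stay clear of both bases.

Emit:
jog_arm(commands="-1 -0.036 -0.031 0 0 0 0.0205;-1 -0.036 -0.031 0 0 0 0.0205;-1 -0.036 -0.031 0 0 0 0.0205;-1 -0.036 -0.031 0 0 0 0.0205;-1 -0.036 -0.031 0 0 0 0.0205")

```text
clock: 21.3
position: [0.6079, -0.069, 0.1515]
ee_rot: [-1.828, -2.555, 0.001]
force: [0.5, 0.0, -0.5]
width: 1.001
```

Emit:
jog_arm(commands="-1 -0.036 -0.03 0 0 0 0.0205;-1 -0.036 -0.03 0 0 0 0.0205;-1 -0.035 -0.03 -0.05 0 0 0.0205;-1 0 0 -0.1 0 0 0;-1 0 0 -0.03 0 0 0")

```text
clock: 21.8
position: [0.5745, -0.0956, 0.0955]
ee_rot: [-1.311, -2.851, 0.002]
force: [0.1, 0.6, 0.7]
width: 1.0
```

Run:
```python
from h import *
from scipy.spatial.transform import Rotation as R
s=status.observe();print(np.round(s['position'],4),s['joints'].round(2)); x=R.from_rotvec(s['ee_rot']).as_matrix()[:,0];print('yaw',np.degrees(np.arctan2(x[1],x[0])))
d=grab('wrist');P=cloud(d)
hsv=cv2.cvtColor(d['pixels'],cv2.COLOR_RGB2HSV);H,S,V=[hsv[...,i].astype(int) for i in range(3)]
t=(H>80)&(H<100)&(S>90)&(V>40)
s=t&(np.hypot(P[...,0]-.577,P[...,1]+.096)<.048)&(P[...,2]<.075)&(P[...,2]>.06)
q=P[s]*1000;print(len(q),cv2.minAreaRect(q[:,:2].astype(np.float32)))
```

```text
[ 0.5745 -0.0956  0.0955] [-0.14  0.48  0.3   1.82 -0.18  0.87  2.52]
yaw 130.6191275957265
1429 ((577.285888671875, -95.92987060546875), (64.010498046875, 63.202232360839844), 40.874305725097656)
```

Emit:
jog_arm(commands="-1 0.006 0 -0.07 0 0 0;-1 0 0 -0.07 0 0 0;-1 0 0 -0.06 0 0 0;0.2 0 0 0 0 0 0;1 0 0 0 0 0 0")

```text
clock: 22.35
position: [0.579, -0.0955, 0.0384]
ee_rot: [1.311, 2.855, -0.0]
force: [0.2, -0.0, -0.3]
width: 0.874
```

Emit:
jog_arm(commands="1 0 0 0 0 0 0;1 0 0 0 0 0 0;1 0 0 0 0 0 0;1 0 0 0 0 0 0;1 0 0 0.03 0 0 0")

```text
clock: 22.85
position: [0.5779, -0.0955, 0.0465]
ee_rot: [-1.31, -2.854, 0.001]
force: [-0.6, -0.3, -1.1]
width: 0.685
```

Emit:
jog_arm(commands="1 0 0 0.1 0 0 0;1 0 0 0.13 0 0 0;1 0 0 0.06 0 0 -0.02;1 0.036 0.03 0 0 0 -0.0205;1 0.036 0.03 0 0 0 -0.0205")

```text
clock: 23.35
position: [0.6006, -0.0778, 0.1355]
ee_rot: [1.838, 2.546, 0.002]
force: [-0.3, 0.0, -0.5]
width: 0.684
```

Emit:
jog_arm(commands="1 0.042 0.036 0 0 0 -0.0206;1 0.042 0.036 0 0 0 -0.0206;1 0.042 0.036 0 0 0 -0.0206;1 0.042 0.036 0 0 0 -0.0206;1 0.042 0.038 0 0 0 -0.0206")

```text
clock: 23.85
position: [0.6634, -0.0226, 0.1343]
ee_rot: [-2.552, -1.832, -0.0]
force: [0.2, 0.1, -0.6]
width: 0.681
```

Emit:
jog_arm(commands="1 0 0 -0.03 0 0 0;1 0 0 0 0 0 0;1 0 0 0 0 0 0;1 0 0 0 0 0 0;1 0 0 0 0 0 0")

```text
clock: 24.35
position: [0.6629, -0.0238, 0.1252]
ee_rot: [2.548, 1.838, 0.0]
force: [0.4, 0.3, -1.0]
width: 0.679
```

Run:
```python
from h import *
from scipy.spatial.transform import Rotation as R
s=status.observe();print(np.round(s['position'],4)); x=R.from_rotvec(s['ee_rot']).as_matrix()[:,0];print('yaw',np.degrees(np.arctan2(x[1],x[0])))
for n in ['scene','side']:
    d=grab(n,n+'5');P=cloud(d)
    hsv=cv2.cvtColor(d['pixels'],cv2.COLOR_RGB2HSV);H,S,V=[hsv[...,i].astype(int) for i in range(3)]
    t=(H>80)&(H<100)&(S>70)&(V>30)
    s=t&(np.hypot(P[...,0]-.663,P[...,1]+.022)<.055)
    for a,b in [(.03,.08),(.09,.18)]:
        q=P[s&(P[...,2]>a)&(P[...,2]<b)]*1000
        if len(q):print(n,len(q),np.percentile(q,[1,99],axis=0).round())
```

```text
[ 0.6629 -0.0238  0.1252]
yaw 71.62802434201403
scene 378 [[637. -45.  30.]
 [683.  -1.  70.]]
scene 556 [[622. -61. 116.]
 [687.  12. 151.]]
side 348 [[643. -49.  33.]
 [680.  -2.  70.]]
side 613 [[628. -65. 115.]
 [696.  10. 150.]]
```

View pics/scene5.png

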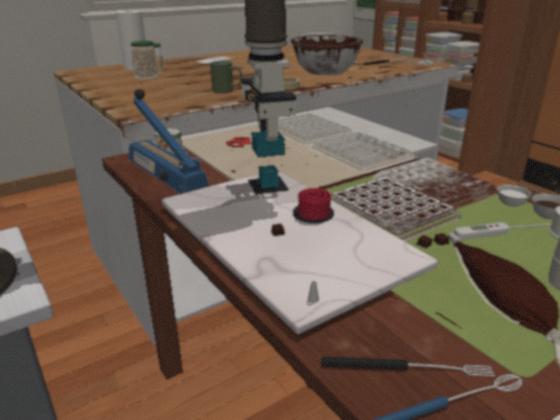

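The large square is held level right above the small one (268,145 over 268,178). Lowering.

Emit:
jog_arm(commands="1 0 0 -0.05 0 0 0;1 0 0 -0.07 0 0 0;1 0 0 -0.07 0 0 0;1 0 0 -0.045 0 0 0;1 0 0 -0.025 0 0 0")

```text
clock: 24.95
position: [0.662, -0.0229, 0.0448]
ee_rot: [-2.546, -1.838, 0.003]
force: [-7.9, 1.5, 17.3]
width: 0.685
```

Emit:
jog_arm(commands="1 0 0 -0.01 0 0 0;1 0 0 -0.006 0 0 0;1 0 0 0 0 0 0;1 0 0 0 0 0 0;1 0 0 0 0 0 0")

```text
clock: 25.45
position: [0.6629, -0.0231, 0.0436]
ee_rot: [-2.547, -1.838, -0.001]
force: [-6.0, 1.1, 13.4]
width: 0.691
```

Emit:
jog_arm(commands="-1 0 0 0 0 0 0;-1 0 0 0 0 0 0;-1 0 0 0 0 0 0;-1 0 0 0 0 0 0;-1 0 0 0.03 0 0 0")

```text
clock: 25.95
position: [0.6622, -0.0228, 0.05]
ee_rot: [-2.546, -1.838, 0.003]
force: [0.6, 0.8, -0.7]
width: 1.0
```

Emit:
jog_arm(commands="-1 0 0 0.1 0 0 0;-1 0 0 0.13 0 0 0;-1 0 0 0.13 0 0 0;-1 -0.05 0 0.1 0 0 0;-1 -0.05 0 0 0 0 0")

```text
clock: 26.45
position: [0.6356, -0.024, 0.1942]
ee_rot: [2.544, 1.835, 0.01]
force: [-0.1, 0.0, -0.2]
width: 0.999
```

Emit:
jog_arm(commands="-1 -0.08 -0.08 0.05 0 0 0;-1 -0.08 -0.08 0.05 0 0 0;-1 -0.06 -0.06 0.03 0 0 0;-1 0 0 0 0 0 0;-1 0 0 0 0 0 0")

```text
clock: 26.95
position: [0.5673, -0.0891, 0.2288]
ee_rot: [2.548, 1.837, 0.003]
force: [0.7, 0.7, -0.4]
width: 1.0
```

Run:
```python
from h import *
s=status.observe();print(np.round(s['position'],4),s['force'].round(1))
im=[]
for n in ['wrist','scene','side']:
    d=grab(n);P=cloud(d)
    hsv=cv2.cvtColor(d['pixels'],cv2.COLOR_RGB2HSV);H,S,V=[hsv[...,i].astype(int) for i in range(3)]
    t=(H>80)&(H<100)&(S>70)&(V>30);r=((H>160)|(H<4))&(S>120)&(V>50)
    for k,m,x,y in [('sq',t,.663,-.022),('rd',r,.663,-.195)]:
        q=P[m&(np.hypot(P[...,0]-x,P[...,1]-y)<.055)&(P[...,2]>.058)&(P[...,2]<.1)]*1000
        if len(q):print(n,k,len(q),np.percentile(q[:,2],[1,50,99]).round(1),[np.round(v,1) for v in cv2.minAreaRect(q[:,:2].astype(np.float32))])
    if n!='scene': im.append(cv2.resize(d['pixels'] if n=='wrist' else d['pixels'][140:310,190:420],(400,300)))
cv2.imwrite('pics/fin.png',np.hstack(im)[:,:,::-1])
```

```text
[ 0.5673 -0.0891  0.2288] [ 0.7  0.7 -0.4]
wrist sq 1086 [58.2 69.5 71.6] [array([661. , -25.2]), array([64.2, 64.6]), np.float64(71.8)]
wrist rd 736 [58.4 68.3 71.3] [array([ 662.8, -198.5]), array([57.9, 69. ]), np.float64(75.8)]
scene sq 357 [58.1 66.4 71.2] [array([659. , -21.3]), array([69.2, 62.2]), np.float64(71.3)]
scene rd 483 [58.2 67.5 71.4] [array([ 663.5, -195. ]), array([71.8, 63.1]), np.float64(53.8)]
side sq 385 [58.2 66.2 70.7] [array([663.4, -26.6]), array([67.5, 61.1]), np.float64(72.0)]
side rd 612 [58.4 67.6 71. ] [array([ 664.1, -198.9]), array([69.2, 64.7]), np.float64(67.5)]
```

View pics/fin.png

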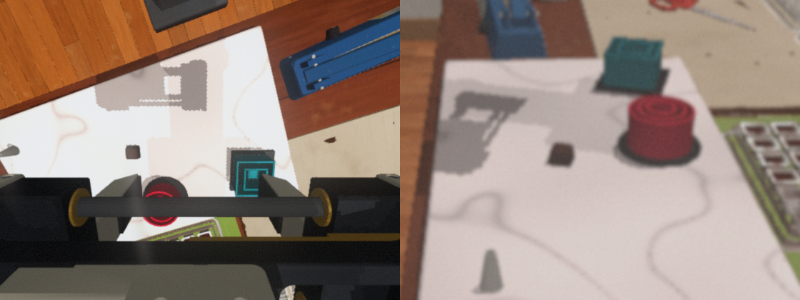

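Both sets are nested and flat, with all tops at about 71 mm as expected: the squares at right-panel (634,62), the rounds at (660,125). The praline (562,155) and nozzle (489,270) stand where they were. The gripper is clear, so I'll hand in.

```bash
python3 -c "
from cell import arm; print(arm.sign_off())"
```

```text
the job is handed in; nothing more can be done
None
```

All five cutters are put away and the job is handed in, at about 27 s of the 99 s allowed. I nested the round ones small, medium, large, then the square ones small, large.

- **Flatness:** in the last check, all three cameras put the cutter tops at 0.071 m, which is 40 mm above the base surface. That means both sets stand flat.
- **Alignment:** the large square is turned the same way as its base, at about 71.8° against 71.7°. Estimates of the nest centres differed by up to about 5 mm between views. The bigger differences come from views where a nest was partly hidden, and they are within the slack of the fit.
- **Left alone:** the praline and the nozzle look untouched in the last picture; I did not measure them again.
- **Forces:** the highest force the arm reported was about 25 N, when the small square touched its base. Readings come only at the end of each move, so a brief higher peak could have been missed. The gripper ended open and clear of everything.

No check failed.

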